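# Uncover the stuck slide carrier

### The arm

A 6-joint arm with a two-finger parallel gripper is mounted at the origin on the work surface. World frame = base frame: x ahead of the robot, y to its left, z up, the work surface at z = 0. Lengths are in m, angles in rad, forces in N, time in s.
With the tool pointing down it reaches from about 0.3 to 0.825 m from the base axis. Payload 5.4 kg.
Tool frame: the origin (TCP) lies at the very end of the fingers, on their centre line; the grasp point (between the pads) lies 19 mm behind it; z points along the fingers, y is the line along which they close (so a half turn about z gives the same grasp; the last joint's range is limited). The gripper opens to 92 mm and grips with 3 to 60 N. Pads are 20 mm wide; open, the fingers measure 128 mm over their backs; the gripper's body (75 mm by 189 mm) begins 69 mm behind the grasp point.
Start: joints at [0.986, 0.158, 1.597, -0, 1.386, -0.21], TCP at [0.211, 0.535, 0.215] pointing down, gripper open.
Joint ranges: [-2.91, 2.91], [-0.94, 2.29], [0.18, 2.7], [-1.29, 4.43], [0.17, 2.64], [-3, 3]. Speed limits (rad/s): [2.57, 2.57, 3.14, 3.14, 3.14, 3.14].

### API

Orientations are given as a rotation vector (axis times angle).
In Python, from workcell import bot gives the robot as it stands. Calls block until the motion is done:
- bot.goto(position, orientation): joint-space move of the TCP to a pose.
- bot.line_to(position, rot=None, max_speed=0.15): straight line of the TCP; rot=None keeps the orientation; max_speed is the mean speed in m/s.
- bot.set_joints(angles): joint-space move.
- bot.set_gripper(opening, newtons=None): opening from 0.0 (shut) to 1.0 (fully open); newtons is the grip in N (None keeps the last); returns when the fingers have stopped.
- bot.hold(seconds).
- bot.inverse_kinematics(position, orientation): joint angles nearest the present ones, or None.
- bot.read_camera(name): name is "scene" or "top"; returns a dict with "pixels" (420x560x3 uint8, blue, green, red), "fx", "fy", "cx", "cy" (pixels), "R" (3x3) and "t" (3): a world point X has camera coordinates R X + t. Camera axes: x right, y down, z forward; pixel columns grow to the right and rows downward; lengths in m; the calibration is good to about 2 mm. A picture is of the moment at which its call begins. There is no depth.
A pose or a line that the arm cannot do raises bot.MotionError and nothing moves.
- bot.job_done(): hands the job in; it is judged then, once.
Readings, each from a call of its own:
- bot.current_clock(): time.
- bot.current_joints(): joint angles.
- bot.current_joint_vel(): joint speeds.
- bot.current_effort(): joint torques, N m.
- bot.current_ee_pos(): TCP position.
- bot.current_tool_rot(): TCP orientation.
- bot.current_contact_force(): force on the tool from outside, world axes, zero at the start.
- bot.current_ft_torque(): the same for the moment, N m.
- bot.current_opening(): opening from 0.0 (shut) to 1.0 (fully open).
- bot.current_grip_force(): force on a finger pad.
Only numpy, scipy, OpenCV 4.12 (cv2) and the standard library are available. Lean on these libraries where they do the work, as an engineer would, in place of code of your own. Each camera call takes 0.05 s, during which the arm holds its last target. There are 200 camera calls.

### The job

Uncover the slide carrier on the sloping stand. Its blue cover sticks to it, so first push the orange keeper fork over the carrier's foot as far as it goes, then draw the cover off so that the carrier stays seated, and set the cover down gently, upright and flat, inside the shallow white tray. Leave the keeper closed and the other things on the bench where they are.

Things in the scene. Friction and masses are not known exactly. Their poses are not given: they have to be found in the camera images.
- stand: Fixed aluminium stand, deck 170 x 300 mm (y -85 to +215), like a lectern facing the robot. Origin: centre of the 123 mm square recess, framed by 8 mm curbs, on the deck, 70 mm above the bench; the carrier's foot sits in it. z is square to the deck and leans 25 degrees from vertical towards the low side; x points up the slope, y is level. Place and yaw vary.
- keeper (a joint): Slide (m) of the orange keeper, a flat fork on the deck 10.5 to 16.5 mm above it (2.5 mm above the carrier's foot). 0 = open, prongs clear of the foot; starts at 0 to 0.02; grows as it is pushed along the stand's -y to the stop at 0.10, its two 14 mm prongs (at x -48 and +48 mm) then lying over the foot on both sides of the cover. Needs 2 N, stays where left. Closed: above 0.085.
- keeper_knob (a point): Point on the axis of the keeper's upright orange round knob (16 mm across, axis along the stand's z), on the bar joining the prongs; in the stand's frame x 0, y 195 mm minus the slide, z 62 mm. The knob rises from 16.5 to 78.5 mm above the deck.
- carrier: White loose carrier of glass slides under the cover, 0.25 kg: foot 120 x 120 x 8 mm (margin shows), tower 56 x 56 x 80 mm. Origin: centre of the foot's underside, z up the tower; seated, it matches the stand's frame within 2 mm. Rubber tongues low on the tower grip the cover with 6 to 11 N over the first 25 mm of pull: unless the keeper is closed, it comes up too; closed, it rises 3 mm at most.
- cover: Blue square cover, open below, 66 x 66 x 95 mm, 3 mm walls, 2 mm play on the tower, white grip rib on top, 0.18 kg. Origin: centre of its lower rim; z up through its top. It starts on the carrier's foot (origin 8 mm above the deck), axes along the stand's. It comes off only straight along the stand's z, and is clear once its origin is over 92 mm from the deck along it.
- cover_grip (a point): Point on the cover's axis, 119 mm above its lower rim, in the middle of the white grip rib: 50 mm long along the cover's x, 16 mm thick along y, from 95 to 131 mm above the rim.
- tray: Fixed shallow white tray with a grey liner, 140 x 140 mm, 14 mm high, walls 5 mm, inner floor 130 x 130 mm and 5 mm above the bench. The origin is the centre of its underside. Its place and yaw vary.
- tray_in (a point): Centre of the tray's inner floor.
- tube_rack: White tube rack with purple- and red-capped tubes, loose, a bystander: leave alone. Origin at the centre of its underside; 100 x 200 mm, 94 mm high.
- tip_box: Teal tip box, loose, a bystander: leave alone. Origin at the centre of its underside; 85 x 122 mm, 67 mm high.
- reagent: Amber bottle, loose, a bystander: leave alone. Origin at the centre of its underside; 68 mm across, 150 mm high.
- specimen_jar: Clear jar with white lid, loose, a bystander: leave alone. Origin at the centre of its underside; 60 mm across, 70 mm high.
- slide_box: Blue slide box, loose, a bystander: leave alone. Origin at the centre of its underside; 90 x 160 mm, 32 mm high.
- stain_dish: Green glass staining dish, loose, a bystander: leave alone. Origin at the centre of its underside; 90 x 70 mm, 42 mm high.
- tally: Small black counter, loose, a bystander: leave alone. Origin at the centre of its underside; 50 x 70 mm, 40 mm high.
Not all that is in view belongs to the job. What is meant by the cover is not pink, and is the smaller of those in its own colour.

How it is judged:
By the outcome, as a careful person would: the job done as asked, in the order asked, and still so for the second after the job is handed in, with the robot touching nothing.
It also fails if it takes over 58 s, if anything falls off the work surface, if the arm or the gripper's body presses on something with over 40 N, if the wrist force passes 120 N, or if a joint passes its speed limit or range.

## Working session

There is one attempt and no reset: what is moved stays moved. The work goes in short steps, each a Python script; the robot and the scene stay as the last script left them, time stands still between calls to the robot, and variables do not carry over. Pictures are saved under pics/ and viewed, at most 10 in all, crops included, and the job is handed in when it is done.

```bash
ls; mkdir -p pics; python3 - <<'E'
from workcell import bot
import cv2,pickle
d={}
for n in("scene","top"):
    c=bot.read_camera(n);d[n]=c;cv2.imwrite(f"pics/{n}0.png",c["pixels"]);print(n,c["fx"],c["cx"],c["cy"],c["R"],c["t"])
pickle.dump(d,open("cam0.pkl","wb"))
print(bot.current_clock(),bot.current_tool_rot())
E
```

```text
pics
scene 416.8969305021965 280.2035168757801 208.15876329497553 [[ 0.79384742  0.60807112  0.00746918]
 [ 0.41844184 -0.53728826 -0.73227574]
 [-0.44126263  0.58444062 -0.68096729]] [-0.42888413 -0.13886057  1.37355497]
top 515.6315886281878 273.5732801275219 213.55303322632565 [[-0.00245557 -0.99978572  0.02055449]
 [-0.98570078 -0.00104324 -0.16850186]
 [ 0.1684872  -0.02067434 -0.985487  ]] [-0.01025369  0.54189826  1.52069546]
0.1 [-5.85151230e-01 -3.08594887e+00  2.47019991e-03]
```

View pics/scene0.png

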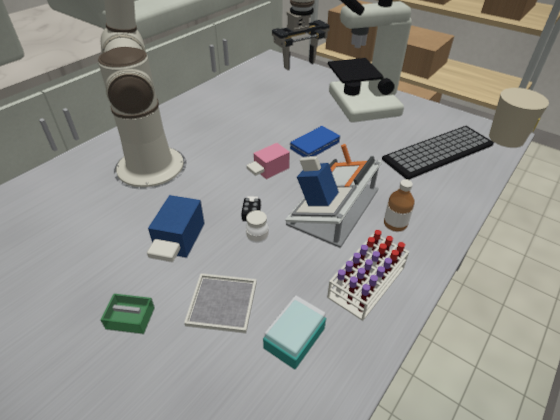

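View pics/top0.png

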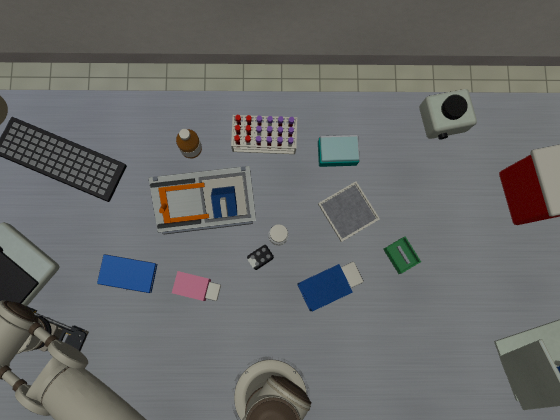

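The stand with its cover is at about (203,200) in the top view and (335,190) in the scene view. The tray is at about (349,212) top and (222,302) scene. The large blue cover and the pink one lie on the bench as decoys. Next I'll enlarge the stand.

```bash
python3 - <<'E'
import cv2,pickle,numpy as np
d=pickle.load(open("cam0.pkl","rb"))
a=d["top"]["pixels"][150:250,140:270];b=d["scene"]["pixels"][130:245,280:390]
a=cv2.resize(a,None,fx=6,fy=6,interpolation=cv2.INTER_CUBIC);b=cv2.resize(b,None,fx=5,fy=5,interpolation=cv2.INTER_CUBIC)
cv2.imwrite("pics/a.png",a);cv2.imwrite("pics/b.png",b)
E
```

```text
(no output)
```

View pics/a.png

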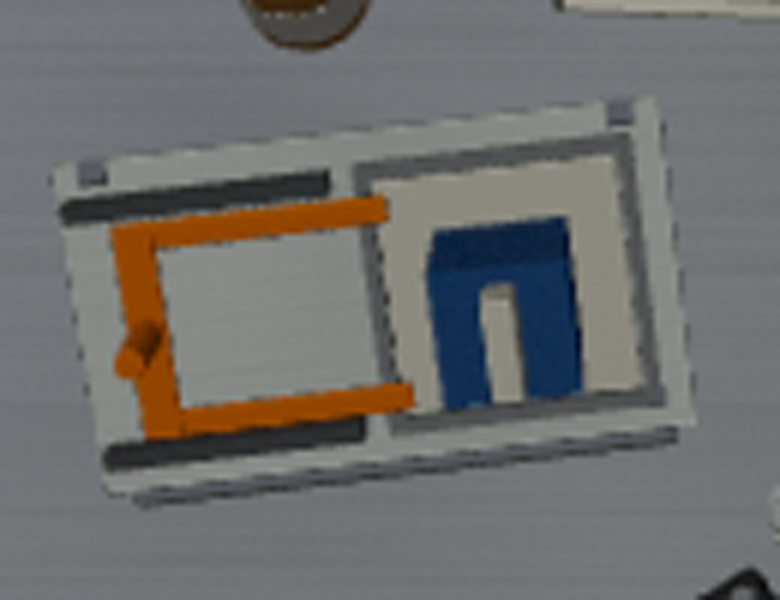

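View pics/b.png

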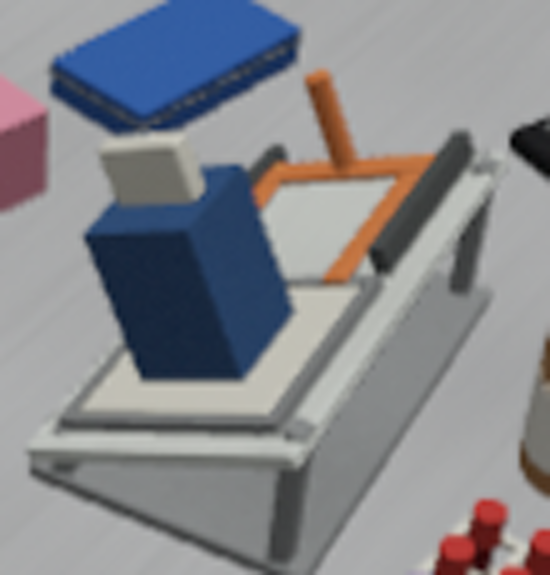

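Crop a shows the deck corners at (55,168), (655,98), (695,420) and (105,490), with the knob top at about (130,362). Crop b shows the cover corners clearly. I'll compute the stand and tray poses from these points.

```bash
cat > h.py <<'E'
import numpy as np,cv2,pickle
from scipy.spatial.transform import Rotation as Ro
def ray(c,u,v,z):
    d=c["R"].T@[(u-c["cx"])/c["fx"],(v-c["cy"])/c["fy"],1];o=-c["R"].T@c["t"];return o+d*(z-o[2])/d[2]
def proj(c,X):
    p=np.asarray(X)@c["R"].T+c["t"];return np.c_[c["fx"]*p[:,0]/p[:,2]+c["cx"],c["fy"]*p[:,1]/p[:,2]+c["cy"]]
def stand(x,y,yaw):  # z leans 25deg toward -x
    return Ro.from_euler('ZY',[yaw,-25*np.pi/180]).as_matrix(),np.array([x,y,.07])
E
python3 - <<'E'
from h import *
from scipy.optimize import least_squares
d=pickle.load(open("cam0.pkl","rb"));T,S=d["top"],d["scene"]
tp=[((55,168),(85,215,0)),((655,98),(85,-85,0)),((695,420),(-85,-85,0)),((105,490),(-85,215,0))]
sp=[((300,460),(85,-85,0)),((32,450),(-85,-85,0)),((505,158),(85,215,0)),((87,235),(-33,-33,103)),((142,380),(-33,-33,8)),((243,380),(33,-33,8)),((293,308),(33,33,8)),((240,168),(33,33,103))]
tu=np.array([a for a,_ in tp])/6+[140,150];su=np.array([a for a,_ in sp])/5+[280,130]
tm=np.array([b for _,b in tp])/1e3;sm=np.array([b for _,b in sp])/1e3
ku=np.array([130,362])/6+[140,150];kv=np.array([318,75])/5+[280,130]
def f(p):
    R,o=stand(*p[:3]);k=[[0,.195-p[3],.0785]]@R.T+o
    return np.r_[(proj(T,tm@R.T+o)-tu).ravel(),(proj(S,sm@R.T+o)-su).ravel(),(proj(T,k)-ku).ravel(),(proj(S,k)-kv).ravel()]
r=least_squares(f,[.55,.12,0,.01],loss='soft_l1');print(r.x);print(f(r.x).reshape(-1,2).round(1).tolist())
# tray
g=cv2.cvtColor(T["pixels"],cv2.COLOR_BGR2GRAY)[175:248,312:388]
_,m=cv2.threshold(g,0,255,cv2.THRESH_OTSU)
cs,_=cv2.findContours(m,cv2.RETR_EXTERNAL,cv2.CHAIN_APPROX_NONE)
for th in(0,140,155,170):
    if th:_,m=cv2.threshold(g,th,255,0)
    cs,_=cv2.findContours(m,cv2.RETR_EXTERNAL,cv2.CHAIN_APPROX_NONE)
    c=max(cs,key=lambda c:cv2.contourArea(cv2.convexHull(c)));b=cv2.boxPoints(cv2.minAreaRect(c))+[312,175]
    P=np.array([ray(T,*q,.014) for q in b]);e=np.diff(P,axis=0)
    print(th,P.mean(0),np.linalg.norm(e,axis=1),np.degrees(np.arctan2(e[:,1],e[:,0])))
E
```

```text
[0.58930675 0.13677253 0.12332794 0.01647939]
[[-1.1, -0.7], [0.3, -0.9], [0.1, 0.2], [0.1, 0.5], [-1.1, -0.5], [-1.5, -0.2], [0.3, -1.6], [-0.8, 0.2], [-0.0, 0.5], [0.5, 0.7], [0.8, 1.0], [0.9, -0.8], [-0.2, 0.1], [-0.4, 0.1]]
0 [ 0.55705836 -0.24803115  0.014     ] [0.23717035 0.22821958 0.23153333] [-89.84755971 177.72610248  89.9828783 ]
140 [ 0.55746599 -0.24530146  0.014     ] [0.14074225 0.13951798 0.13906085] [ -58.83259823 -150.82897874  120.65087297]Traceback (most recent call last):
  File "<stdin>", line 20, in <module>
ValueError: max() iterable argument is empty
```

```bash
cat >> h.py <<'E'
R,O=stand(.5893,.1368,.1233)
W=lambda x,y,z:O+R@np.array([x,y,z])
def tool(sgn):
    z=-R[:,2];y=sgn*R[:,1];return Ro.from_matrix(np.c_[np.cross(y,z),y,z]).as_rotvec()
def down(yaw,sgn):
    z=np.array([0,0,-1.]);y=sgn*np.array([-np.sin(yaw),np.cos(yaw),0]);return Ro.from_matrix(np.c_[np.cross(y,z),y,z]).as_rotvec()
TR=np.array([.5573,-.2453,0]);TY=np.radians(30)
E
python3 - <<'E'
from h import *
from workcell import bot
for s in(1,-1):
    for p in(W(0,.22,.13),W(0,.12,.05),W(0,0,.108),W(0,0,.24)): print(s,p.round(3),np.round(bot.inverse_kinematics(p,tool(s)),2) if bot.inverse_kinematics(p,tool(s)) is not None else None)
    q=bot.inverse_kinematics(TR+[0,0,.2],down(TY,s));print(q if q is None else np.round(q,2))
s=1 if abs(bot.inverse_kinematics(W(0,0,.2),tool(1))[5])<abs(bot.inverse_kinematics(W(0,0,.2),tool(-1))[5]) else -1
print("s",s)
bot.set_gripper(0)
bot.goto(W(0,.225,.14),tool(s));bot.line_to(W(0,.225,.05),max_speed=.12)
F0=np.array(bot.current_contact_force());print(bot.current_clock(),F0)
bot.line_to(W(0,.135,.05),max_speed=.06)
print((R.T@(bot.current_contact_force()-F0)).round(1))
for y in np.arange(.132,.108,-.003):
    bot.line_to(W(0,y,.05),max_speed=.04);f=R.T@(bot.current_contact_force()-F0);print(round(y,3),f.round(1))
    if f[1]>8:break
print(bot.current_clock(),R.T@(bot.current_ee_pos()-O))
c=bot.read_camera("top")["pixels"];b=bot.read_camera("scene")["pixels"]
cv2.imwrite("pics/p1.png",np.hstack([cv2.resize(c[140:260,130:270],(400,343)),cv2.resize(b[110:240,260:400],(400,343))]))
E
```

```text
1 [0.508 0.348 0.188] [ 0.48  0.01  1.87 -0.2   0.86 -1.11]
1 [0.554 0.253 0.115] [ 0.26  0.06  1.98 -0.09  0.67 -1.37]
1 [0.544 0.131 0.168] [-0.01 -0.17  2.08  0.08  0.8  -1.75]
1 [0.489 0.124 0.288] [-0.04 -0.45  2.06  0.07  1.11 -1.75]
[-0.61  0.26  1.51 -0.    1.37 -2.71]
-1 [0.508 0.348 0.188] [ 0.48  0.01  1.87 -0.2   0.86  2.03]
-1 [0.554 0.253 0.115] [ 0.26  0.06  1.98 -0.09  0.67  1.77]
-1 [0.544 0.131 0.168] [-0.01 -0.17  2.08  0.08  0.8   1.39]
-1 [0.489 0.124 0.288] [-0.04 -0.45  2.06  0.07  1.11  1.39]
[-0.61  0.26  1.51 -0.    1.37  0.43]
s -1
4.2917 [ 0.19324086 -0.35110049  0.10896866]
[-0.2  1.   0.6]
0.132 [-0.3  1.2  0.6]
0.129 [-0.2  2.2  0. ]
0.126 [-0.4  1.4  0.6]
0.123 [0.3 1.3 0.4]
0.12 [-0.2  1.2 -0.5]
0.117 [ 0.5  9.4 -1.3]
7.4417 [-2.16588222e-05  1.18551195e-01  5.01123031e-02]
```

View pics/p1.png

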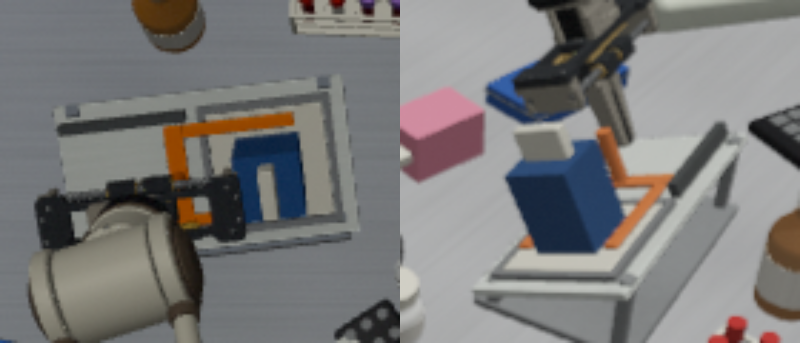

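The keeper is fully home: the prongs flank the cover, and the push stopped hard at about the expected spot. Next I'll grip the rib, softly at first to check centring, and then draw the cover off.

```bash
python3 - <<'E'
from h import *
from workcell import bot
L=lambda:R.T@np.array(bot.current_contact_force())
bot.line_to(W(0,.13,.05),max_speed=.1);bot.line_to(W(0,.13,.19),max_speed=.2)
bot.set_gripper(.6)
bot.line_to(W(0,0,.19),max_speed=.2);bot.line_to(W(0,0,.15),max_speed=.1);bot.line_to(W(0,0,.109),max_speed=.06)
f0=L();print(f0.round(1));y=0
bot.set_gripper(0,5);bot.hold(.2)
f=L()-f0;print("soft",f.round(1),bot.current_opening(),bot.current_grip_force())
for i in range(4):
    if abs(f[1])<1.2:break
    y+=np.sign(f[1])*.001;bot.line_to(W(0,y,.109),max_speed=.03);bot.hold(.1);f=L()-f0;print(y,f.round(1))
bot.set_gripper(0,45);bot.hold(.2);print("firm",(L()-f0).round(1),bot.current_opening(),bot.current_grip_force(),bot.current_clock())
bot.line_to(W(0,y,.114),max_speed=.02);print((L()-f0).round(1))
bot.line_to(W(0,y,.140),max_speed=.03);print((L()-f0).round(1))
bot.line_to(W(0,y,.235),max_speed=.1);bot.hold(.2);print((L()-f0).round(1),bot.current_opening(),bot.current_clock())
c=bot.read_camera("top")["pixels"];b=bot.read_camera("scene")["pixels"]
cv2.imwrite("pics/p2.png",np.hstack([cv2.resize(c[140:260,130:270],(400,343)),cv2.resize(b[80:240,240:400],(400,400))[:343]]))
E
```

```text
[-0.4 -0.5 -0. ]
soft [-2.   1.7  3.1] 0.1761482524928879 5.000393763184547
0.001 [-3.4 -2.7  3. ]
0.0 [-2.1  1.1  3.1]
firm [-3.4  2.2  4.3] 0.1724463149386606 45.00110149383545 13.7667
[-2.1 -0.2 -7.7]
[-0.   1.  -2.2]
[-0.4  0.3 -1.2] 0.1670122687467302 16.4833
```

View pics/p2.png

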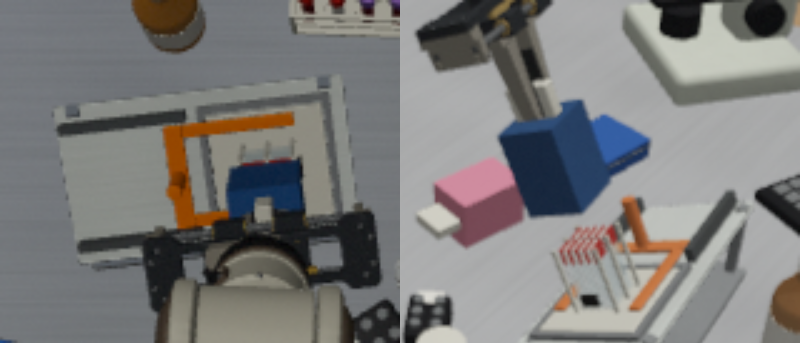

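The cover is off and the carrier is still seated with the keeper closed. Now to the tray.

```bash
python3 - <<'E'
from h import *
from workcell import bot
p=np.array(bot.current_ee_pos());bot.line_to(p+[0,0,.06],max_speed=.15)
r=down(TY,-1)
bot.goto(TR+[0,0,.26],r);bot.line_to(TR+[0,0,.145],max_speed=.12);bot.hold(.3)
print(bot.current_contact_force(),bot.current_clock())
c=bot.read_camera("top")["pixels"];b=bot.read_camera("scene")["pixels"]
cv2.imwrite("pics/p3.png",np.hstack([cv2.resize(c[150:270,280:420],(400,343)),cv2.resize(b[190:350,150:310],(400,400))[:343]]))
E
```

```text
[-0.76303087 -0.28252656 -1.63323616] 19.975
```

View pics/p3.png

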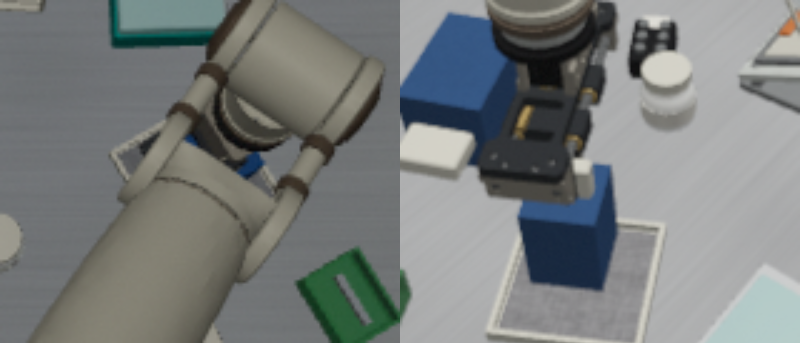

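The cover hangs upright over the tray and square to it. I'll lower it until it touches.

```bash
python3 - <<'E'
from h import *
from workcell import bot
f0=np.array(bot.current_contact_force())
bot.line_to(TR+[0,0,.114],max_speed=.06)
for z in np.arange(.113,.096,-.001):
    bot.line_to(TR+[0,0,z],max_speed=.02);bot.hold(.05);f=np.array(bot.current_contact_force())-f0
    print(round(z,4),f.round(1))
    if f[2]>2.5:break
bot.set_gripper(.17,5);bot.hold(.2)
bot.set_gripper(.6);bot.hold(.2)
p=np.array(bot.current_ee_pos());bot.line_to(p+[0,0,.06],max_speed=.08);bot.line_to(p+[0,0,.2],max_speed=.2)
bot.goto([.35,-.02,.4],down(0,-1));bot.hold(.3)
print(bot.current_clock())
c=bot.read_camera("top")["pixels"];b=bot.read_camera("scene")["pixels"]
cv2.imwrite("pics/p4.png",np.hstack([cv2.resize(c[90:270,140:410],(400,267)),cv2.resize(b[130:340,150:430],(400,300))[:267]]))
E
```

```text
0.113 [ 0.4 -0.9 -0.5]
0.112 [ 0.7 -0.7  0.6]
0.111 [ 1.3 -0.9  1.3]
0.11 [ 1.  -1.4  0.8]
0.109 [ 0.9 -1.2  0.7]
0.108 [ 0.8  0.4 -0.5]
0.107 [ 0.3 -1.4  0.4]
0.106 [ 0.7 -1.3  0.2]
0.105 [ 0.2 -1.2  0.3]
0.104 [-0.  -0.   4.4]
28.3417
```

View pics/p4.png

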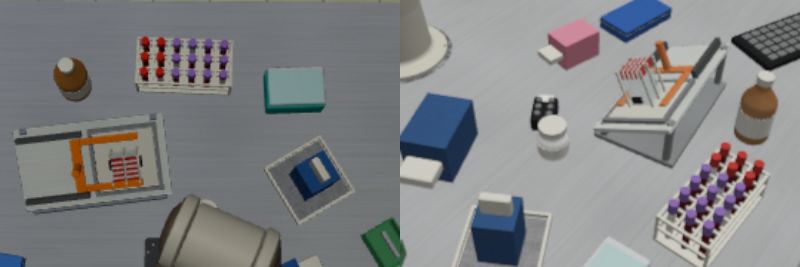

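The cover stands upright and flat inside the tray, the carrier is seated, and the keeper is closed with nothing else disturbed.

```bash
python3 -c "
from workcell import bot
print(bot.job_done())"
```

```text
the job is handed in; nothing more can be done
None
```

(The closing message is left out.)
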